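Fetch the paint jar from under the drying rack with a trigger reacher

ROBOT

A 7-joint arm with a two-finger parallel gripper is mounted at the origin on the work surface. World frame = base frame: x ahead of the robot, y to its left, z up, the work surface at z = 0. Lengths are in m, angles in rad, forces in N, time in s.
With the tool pointing down it reaches from about 0.425 to 0.875 m from the base axis. Payload 4.7 kg.
Tool frame: the origin (TCP) lies at the very end of the fingers, on their centre line; the grasp point (between the pads) lies ctrl.pinch_z behind it (ctrl.pinch_z is the distance from the TCP to the grasp point, in m); x points along the fingers, y is the direction in which the jaws open and shut, and the axes are right-handed (so a half turn about x gives the same grasp; the last joint's range is limited). The gripper opens to 87 mm and grips with 3 to 60 N. Pads are 19 mm wide; open, the fingers measure 117 mm over their backs; the gripper's body (75 mm by 190 mm) begins 51 mm behind the grasp point.
Start: joints at [1.156, 0.321, -0.07, 1.45, 0.023, 1.371, -0.057], TCP at [0.27, -0.591, 0.223] pointing down, gripper open.
Joint ranges: [-2.86, 2.86], [-0.3, 2.09], [-1.38, 1.24], [0.06, 2.45], [-1.56, 4.7], [0.09, 2.05], [-2.69, 2.69]. Speed limits (rad/s): [2.57, 2.57, 3.14, 3.14, 3.14, 3.14, 3.14].

INTERFACE

Orientations are given as a rotation vector (axis times angle).
In Python, from bench import get_state, get_image, camera_info, order, ctrl gives the robot as it stands.
- The arm moves only by the tool jog_arm, never from a script. Its arguments are lists of equal length, an entry for each row: "claw": the finger opening in mm, from 0 to 87; "xyz": the shift along the tool's x, y, z in mm, a list of three; "roll": the turn about the tool's x in degrees. In form: {"claw": [claw, ...], "xyz": [[tx, ty, tz], ...], "roll": [roll, ...]}. A call has 1 to 5 rows; each row is the pose to reach, as a shift and turn from the pose measured when the call began, along the tool's axes at that moment; what a row does not reach only later rows make up. A row lasts 1/10 s, in which the tool goes at most 50 mm and 8.59 degrees, less where a joint would pass 70% of its speed; a pose out of reach is approached as far as the arm can. A call with a gripper value outside its range is refused whole. The fingers move at their own pace and stop on an object; "force" is the grip in N (left out, the last holds). Time passes only in rows, so rows that repeat a pose let the fingers close. It gives the time, the measured TCP pose, the force and the opening at its end, in the units of the state.
- get_state(): the state, without advancing time (a new reading comes with each control period).
- get_image(name): name is "scene" or "top" or "wrist"; returns (picture, depth): 384x512x3 uint8, red, green, blue; 384x512 float32, m along the optical axis (not along the pixel's ray), 0 where there is no reading.
- camera_info(name): a dict with "intrinsics" (3x3 intrinsics, pixels), "rvec" (rotation vector, rad) and "tvec" (3), from world to camera coordinates, as OpenCV has them; the wrist camera has in their place "tool_from_camera" (4x4, takes a point from camera to tool coordinates, whose origin is the TCP and whose axes are the tool frame's). Camera axes: x right, y down, z forward; pixel columns grow to the right and rows downward; lengths in m; the calibration is good to about 2 mm. A picture is of the moment at which its call begins: read the wrist's pose just before it. camera_info takes no time and is no camera call.
- order.close_job(): hands the job in, once; it reports no verdict.
The state is a dict: "time": time; "joint_positions": joint angles; "qd": joint speeds; "joint_torque": joint torques, N m; "position": TCP position; "tool_rot": TCP orientation; "ft_force": force on the tool from outside, world axes, zero at the start; "torque": the same for the moment, N m; "grip_width": opening from 0.0 (shut) to 1.0 (fully open).
Only numpy, scipy, OpenCV 4.12 (cv2) and the standard library are available. Lean on these libraries where they do the work, as an engineer would, in place of code of your own. Each camera call takes 0.05 s, during which the arm holds its last target. There are 200 camera calls.

TASK

The squat paint jar has been left deep under the low wire drying rack, where a hand will not go. Take the standing reacher by its raked handle and trigger, squeeze the trigger so that its jaws close on the jar under the rack, and draw the jar out onto the open bench, well clear in front of the rack. Then let go, leaving the jar and the reacher standing on the bench; do not touch the jar with the gripper, do not tip it over, and leave the slender bottle, the tape roll and the mug alone.

Things in the scene. Friction and masses are not known exactly. Their poses are not given: they have to be found in the camera images.
- reacher: Bench reacher, 275 mm long, about 0.36 kg (mostly the foot plate under the handle). Origin on the bench under the grip point; x the way it reaches, y its left, z up. It stands by itself on a foot plate (110 x 90 x 8 mm, 45 mm behind to 65 mm ahead of the origin) and a small front foot under its head; it can be slid, or lifted while firmly squeezed.
- reacher_grip (a point): Point between handle and trigger, 105 mm up; axes as reacher. The black handle behind it (20 mm thick, 28 wide) is raked 30 degrees, top leaning back, away from the jaws; it ends 28 mm above this point along the rake. A gripper comes down along it, pointing down and forward, 30 degrees from vertical. Both parts reach at least 28 mm along the rake to either side.
- trigger_face (a point): Centre of the front face of the grey trigger plate (10 mm thick, 26 wide, 56 long), parallel to the handle and in front of it. Close the fingers along the reacher's x axis raised 30 degrees: one behind the handle, one on this face; 56 mm over both when free (grip point midway), 39.5 mm squeezed. With fingers closing evenly the reacher moves up and forward along that line by half the travel.
- trigger (a joint): Trigger travel in m: 0 free (jaws open), 0.0165 fully squeezed (jaws shut, if empty). Sprung: about 6 N to start it, 12 N at the end, and it returns by itself. Both jaws close together with it, 30 rad per m; on the jar they stop at about 0.010 to 0.014.
- reacher_mouth (a point): Middle of the jaws, 195 mm ahead of the grip point along the reacher's x, 40 mm above the bench. Hinge pins 45 mm behind it, inward-bent tips 35 mm ahead. Trigger free: about 90 mm between the tips, 120 mm over all; the opening narrows by about 5 mm per mm of trigger travel. The head is 66 mm tall. For a good hold bring the jar's axis within about 10 mm of this point.
- jaw_left: The reacher's left jaw (its +y side), an upright aluminium plate 26 mm tall with a rubber tip bent inward; origin on its hinge pin.
- jaw_right: The reacher's right jaw (its -y side), an upright aluminium plate 26 mm tall with a rubber tip bent inward; origin on its hinge pin.
- jar_center (a point): Centre of the squat white paint jar, 56 mm diameter, 74 mm tall, about 0.18 kg, half-way up (37 mm above the bench); z is its axis. It stands upright under the rack, 60 to 110 mm in from the open front, in one of two places 150 mm apart side by side (the slender bottle has the other).
- jar: The same jar: origin at the centre of its underside, z up.
- rack: Low wire drying rack, fixed, 360 mm wide, 240 mm deep. Origin on the bench at the middle of its open front; x points straight in under the rack, y along its front, z up. Posts 12 mm thick at the corners, a wire deck with 117 mm clear height below, 131 mm high over all but for two flat pieces at the back; wire rails along the sides and back: only the front is open.
- bottle_center (a point): Bystander under the rack beside the jar: slender white bottle with a narrow neck, 42 mm diameter, 104 mm tall; half-way up.
- roll_center (a point): Bystander: roll of paper tape lying flat on the bench, 100 mm diameter, 24 mm high.
- mug_center (a point): Bystander: white mug on the bench, 76 mm diameter, 85 mm tall; half-way up.
Not all that is in view belongs to the job. What is shaped like the jar but brown or orange is not meant.

How it is judged:
By the outcome, as a careful person would: the job done as asked, in the order asked, and still so for the second after the job is handed in, with the robot touching nothing.
It also fails if it takes over 48 s, if anything falls off the work surface, if the arm or the gripper's body presses on something with over 40 N, if the wrist force passes 120 N, or if a joint passes its speed limit or range.

## Working session

There is one attempt and no reset: what is moved stays moved. The work goes in short steps, Python scripts to look and compute and a tool call to move; the robot and the scene stay as the last step left them, time stands still between calls to the robot, and variables do not carry over. Pictures are saved under pics/ and viewed, about 8 in all and at most 12, crops included, and the job is handed in when it is done.

Besides the shell and the picture viewer there is one more tool, called after "Request:" by a JSON object that holds its "method" and its "body". jog_arm: Moves the arm, as the interface text tells. Its arguments: {"type":"object","properties":{"claw":{"type":"array"},"xyz":{"type":"array"},"roll":{"type":"array"},"force":{"type":"number"}},"required":["claw","xyz","roll"]}

```bash
ls; mkdir -p pics; cat > h.py <<'E'
import numpy as np, cv2
from scipy.spatial.transform import Rotation as R
from bench import get_state,get_image,camera_info,order,ctrl
def shot(n,fn=None):
    s=get_state(); im,d=get_image(n)
    np.savez('last_%s.npz'%n,im=im,d=d,p=s['position'],r=s['tool_rot'])
    if fn: cv2.imwrite('pics/'+fn,im[:,:,::-1])
    return im,d
def load(n):
    z=np.load('last_%s.npz'%n); return z
def cloud(n):
    z=load(n); d=z['d']; c=camera_info(n); K=np.array(c['intrinsics'])
    v,u=np.mgrid[:d.shape[0],:d.shape[1]]
    P=np.stack([(u-K[0,2])/K[0,0]*d,(v-K[1,2])/K[1,1]*d,d],-1)
    if n=='wrist':
        T=np.array(c['tool_from_camera']); P=P@T[:3,:3].T+T[:3,3]
        P=P@R.from_rotvec(z['r']).as_matrix().T+z['p']
    else:
        Rm=R.from_rotvec(np.ravel(c['rvec'])).as_matrix(); P=(P-np.ravel(c['tvec']))@Rm
    P[d<=0]=np.nan
    return P
E
python3 - <<'E'
from h import *
for n in ['scene','top']:
    shot(n,n+'0.png')
a=np.hstack([load('scene')['im'],load('top')['im']])
print(get_state(), ctrl.pinch_z)
for n in ['scene','top']:
    c=camera_info(n);print(c)
E
```

```text
pics
{'time': 0.1, 'joint_positions': array([ 1.15609182,  0.32175459, -0.07004807,  1.45156784,  0.02261879,
        1.37078251, -0.05694532]), 'qd': array([-0.00127272, -0.001604  , -0.00019927, -0.0022168 , -0.00013859,
       -0.00189815,  0.00116706]), 'joint_torque': array([-8.93959987e-05, -4.92571986e+01, -4.05548690e-01, -3.13397849e+01,
       -6.40957779e-02,  3.94473842e-02,  8.16613806e-05]), 'position': array([ 0.26998215, -0.59073247,  0.22155944]), 'tool_rot': array([ 1.9846648 ,  0.43389911, -1.98565346]), 'ft_force': array([-0.39831821,  0.16793003,  1.29650485]), 'torque': array([-0.05250112, -0.00573777, -0.05145683]), 'grip_width': 1.0000505904171566} 0.0187
{'intrinsics': array([[455.49654085,   0.        , 253.62505085],
       [  0.        , 455.49654085, 192.20123068],
       [  0.        ,   0.        ,   1.        ]]), 'rvec': array([ 1.83703546,  1.70145205, -0.69108569]), 'tvec': array([-0.10795018, -0.3594068 ,  1.66386019])}
{'intrinsics': array([[469.99386751,   0.        , 250.67529953],
       [  0.        , 469.99386751, 189.31258143],
       [  0.        ,   0.        ,   1.        ]]), 'rvec': array([ 2.14921824, -2.18220612,  0.10821926]), 'tvec': array([0.081755  , 0.61300153, 1.30622481])}
```

View pics/scene0.png

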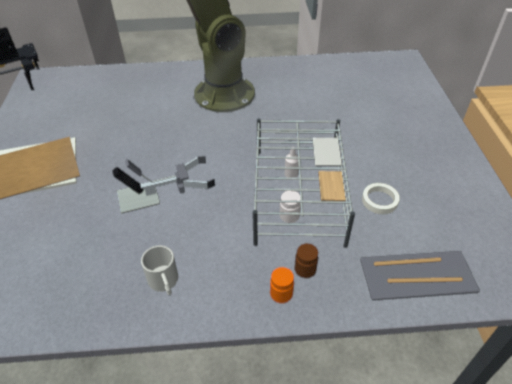

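View pics/top0.png

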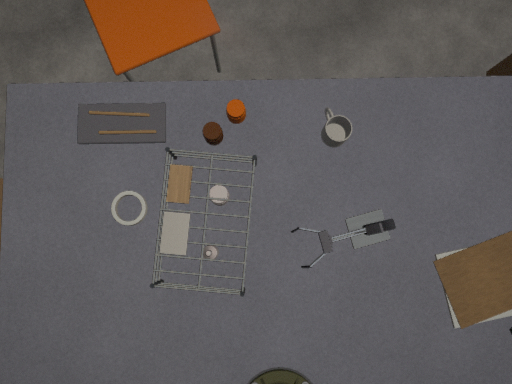

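Scene: the reacher stands left (scene ~150,185; top ~350,235), jaws pointing at the rack. In the top view the rack's front runs down its right side (255,160)-(243,292). The jar is at top (219,194), the bottle at (211,253), the mug at (338,128) and the tape roll at (129,208).

```bash
python3 - <<'E'
from h import *
im=load('top')['im']; c=im[140:310,145:405]
cv2.imwrite('pics/topc.png',cv2.resize(c[:,:,::-1],None,fx=3,fy=3,interpolation=cv2.INTER_CUBIC))
P=cloud('top')
for u,v in [(219,194),(211,253),(338,128),(129,208),(255,160),(243,292),(168,151),(154,286),(213,130),(236,108),(356,212),(382,209),(351,244),(388,240),(375,228),(390,226),(326,242),(294,230),(306,267)]:
    print((u,v),np.round(P[v,u],3))
# bench-plane projection
print(np.nanmedian(P[300:340,100:200,2]))
E
```

```text
(219, 194) [0.598 0.16  0.073]
(211, 253) [0.438 0.181 0.092]
(338, 128) [ 0.797 -0.189 -0.005]
(129, 208) [ 0.569  0.428 -0.004]
(255, 160) [0.686 0.059 0.107]
(243, 292) [0.337 0.096 0.123]
(168, 151) [0.711 0.292 0.124]
(154, 286) [0.356 0.327 0.126]
(213, 130) [0.779 0.175 0.072]
(236, 108) [0.841 0.11  0.07 ]
(356, 212) [ 0.547 -0.232 -0.002]
(382, 209) [ 0.554 -0.308 -0.002]
(351, 244) [ 0.455 -0.214  0.001]
(388, 240) [ 0.465 -0.322 -0.004]
(375, 228) [ 0.497 -0.252  0.127]
(390, 226) [ 0.502 -0.294  0.119]
(326, 242) [ 0.462 -0.132  0.065]
(294, 230) [ 0.497 -0.046  0.051]
(306, 267) [ 0.394 -0.077  0.049]
-0.0004527536969132365
```

View pics/topc.png

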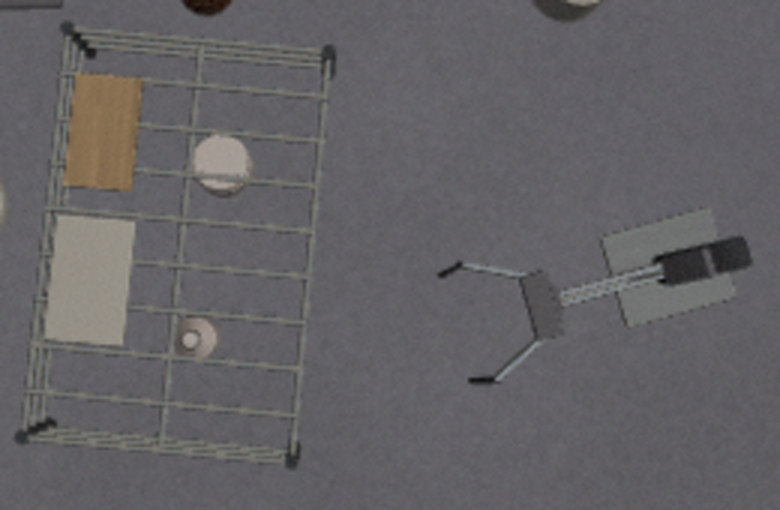

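```bash
cat >> h.py <<'E'
def proj_at(n,u,v,z):
    c=camera_info(n);K=np.array(c['intrinsics']);Rm=R.from_rotvec(np.ravel(c['rvec'])).as_matrix();t=np.ravel(c['tvec'])
    o=-Rm.T@t; d=Rm.T@np.linalg.inv(K)@np.array([u,v,1.]); return o+d*(z-o[2])/d[2]
def st():
    s=get_state(); M=R.from_rotvec(s['tool_rot']).as_matrix()
    print('t',s['time'],'q',np.round(s['joint_positions'],3),'p',np.round(s['position'],4),'\nx',M[:,0].round(3),'y',M[:,1].round(3),'z',M[:,2].round(3),'F',s['ft_force'].round(1),'g',round(s['grip_width']*87,1))
    return s['position'],M
E
python3 - <<'E'
from h import *
st()
f=lambda x,y,z:proj_at('top',145+x/3,140+y/3,z)[:2]
print('jar',f(221,164,.074),'bottle',f(190,340,.1))
fr=[f(330,55,.131),f(293,457,.131)];bk=[f(68,28,.131),f(22,437,.131)]
print('rack',fr,bk)
fm=(fr[0]+fr[1])/2;bm=(bk[0]+bk[1])/2;h=bm-fm;print('rack mid',fm,np.degrees(np.arctan2(h[1],h[0])), np.linalg.norm(fr[0]-fr[1]),np.linalg.norm(h))
pl=[f(601,239,.008),f(711,209,.008),f(736,296,.008),f(627,326,.008)]
print('plate',np.round(pl,3)); a=(pl[0]+pl[3])/2;b=(pl[1]+pl[2])/2;h=a-b;h/=np.linalg.norm(h)
org=b+h*.045; print('heading',np.degrees(np.arctan2(h[1],h[0])),'org',org,np.linalg.norm(a-b),'mouth',org+.195*h)
print('tips',f(440,274,.05),f(472,380,.05),'head',f(542,305,.066))
P=cloud('top')
m=(P[...,2]>.09)&(P[...,0]>.4)&(P[...,0]<.6)&(P[...,1]<-.2)&(P[...,1]>-.4)
print('handle pts',m.sum(),P[m].min(0),P[m].max(0)); 
for y in np.arange(-.32,-.2,.01):
    k=m&(abs(P[...,1]-y)<.005)
    if k.any(): print(round(y,3),P[k].mean(0).round(3),P[k][:,2].max().round(3))
E
```

```text
t 0.1 q [ 1.156  0.322 -0.07   1.452  0.023  1.371 -0.057] p [ 0.27   -0.5907  0.2216] 
x [-0.001  0.002 -1.   ] y [ 0.416 -0.909 -0.002] z [-0.909 -0.416  0.   ] F [-0.4  0.2  1.3] g 87.0
jar [0.59633226 0.16068407] bottle [0.4372431  0.18759795]
rack [array([0.68632874, 0.05933529]), array([0.33720417, 0.09668466])] [array([0.71427127, 0.2914327 ]), array([0.35748979, 0.32985761])]
rack mid [0.51176646 0.07800998] 84.08207368635163 0.35111670549606805 0.23388162644927893
plate [[ 0.525 -0.198]
 [ 0.552 -0.305]
 [ 0.468 -0.325]
 [ 0.442 -0.22 ]]
heading 104.32544690507439 org [ 0.49900769 -0.27156803] 0.10918582142642021 mouth [ 0.45075897 -0.08263137]
tips [ 0.49300328 -0.03993565] [ 0.39542387 -0.06703012] head [ 0.46317243 -0.13109553]
handle pts 302 [ 0.48192144 -0.307636    0.09030032] [ 0.52109074 -0.2325025   0.14501328]
-0.31 [ 0.505 -0.306  0.114] 0.117
-0.3 [ 0.507 -0.299  0.119] 0.124
-0.29 [ 0.505 -0.289  0.118] 0.129
-0.28 [ 0.507 -0.281  0.107] 0.124
-0.27 [ 0.499 -0.268  0.128] 0.144
-0.26 [ 0.498 -0.259  0.138] 0.145
-0.25 [ 0.496 -0.25   0.124] 0.139
-0.24 [ 0.494 -0.241  0.107] 0.122
-0.23 [ 0.499 -0.234  0.1  ] 0.102
```

Jar at (0.596, 0.161). Rack front middle is (0.512, 0.078), heading 84°. The reacher's origin is (0.499, -0.272), heading 104°, so it needs about -25° of yaw.

The jog can't tilt the tool, so I'll grip with it vertical. Tips at z ≈ 0.107 meet the handle's upper back corner and the trigger face at nearly the same height.

Request:
{"method": "jog_arm", "body": {"claw": [87,87,87,87,87], "xyz": [[0,-24,-43],[0,-48,-86],[0,-72,-128],[0,-96,-170],[0,-120,-212]], "roll": [2,4,6,8,10.7], "force": 5}}

```text
time: 0.6
position: [0.4135, -0.3915, 0.2214]
tool_rot: [2.094, 0.255, -2.096]
ft_force: [1.3, -0.3, 0.3]
grip_width: 1.001
```

```bash
cat > go.py <<'E'
import sys
from h import *
p,M=st()
# args: target x y z [heading of y_tool axis deg]
t=np.array([float(a) for a in sys.argv[1:4]])
print('move mm',((t-p)@M*1000).round(1))
az=np.degrees(np.arctan2(M[1,1],M[0,1])); print('y_tool az',az.round(1))
if len(sys.argv)>4: print('roll',round(az-float(sys.argv[4]),1))
E
python3 go.py 0.5 -0.2755 0.2 -75.7
```

```text
t 0.6 q [ 0.889  0.161 -0.198  1.651  0.032  1.335 -0.645] p [ 0.4135 -0.3915  0.2214] 
x [-0.001  0.002 -1.   ] y [ 0.238 -0.971 -0.002] z [-0.971 -0.238  0.001] F [ 1.3 -0.3  0.3] g 87.1
move mm [  21.5  -92.1 -111.6]
y_tool az -76.2
roll -0.5
```

Request:
{"method": "jog_arm", "body": {"claw": [87,87,87,87,87], "xyz": [[0,-30,-37],[0,-61,-74],[0,-92,-112],[20,-92,-112],[20,-92,-112]], "roll": [0,0,-0.5,-0.5,-0.5]}}

```text
time: 1.1
position: [0.4996, -0.2731, 0.1988]
tool_rot: [2.083, 0.271, -2.094]
ft_force: [-0.8, -1.5, -0.6]
grip_width: 0.999
```

```bash
python3 - <<'E'
from h import *
shot('wrist','w1.png')
P=cloud('wrist')
h=np.array([np.cos(np.radians(104.3)),np.sin(np.radians(104.3)),0]);o=np.array([.499,-.2716,0])
l=np.array([-h[1],h[0],0])
Q=np.stack([(P-o)@h,(P-o)@l,P[...,2]],-1)
m=(Q[...,2]>.06)&(Q[...,2]<.16)&(abs(Q[...,1])<.03)&(Q[...,0]>-.06)&(Q[...,0]<.05)
print(m.sum())
for a in np.arange(-.05,.05,.005):
    k=m&(abs(Q[...,0]-a)<.0025)
    if k.sum()>3: print(round(a,3),k.sum(),Q[k][:,1].min().round(4),Q[k][:,1].max().round(4),'z',np.percentile(Q[k][:,2],[10,50,90]).round(3))
E
python3 go.py 0.5 -0.2755 0.107 -75.7
```

```text
3561
-0.04 33 -0.013 0.0097 z [0.114 0.115 0.116]
-0.035 206 -0.0168 0.0101 z [0.116 0.118 0.119]
-0.03 232 -0.0168 0.0106 z [0.117 0.12  0.122]
-0.025 261 -0.0168 0.0112 z [0.112 0.122 0.123]
-0.02 288 -0.0168 0.0103 z [0.108 0.118 0.122]
-0.015 250 -0.0168 0.0103 z [0.097 0.11  0.114]
-0.01 254 -0.0167 0.0099 z [0.09  0.101 0.105]
-0.005 215 -0.0168 0.0098 z [0.082 0.092 0.096]
-0.0 251 -0.0165 0.0103 z [0.08  0.086 0.139]
0.005 372 -0.0166 0.0101 z [0.073 0.14  0.142]
0.01 344 -0.0165 0.0101 z [0.065 0.137 0.141]
0.015 228 -0.0154 0.0098 z [0.121 0.13  0.134]
0.02 190 -0.0154 0.0101 z [0.117 0.121 0.125]
0.025 176 -0.0154 0.0098 z [0.108 0.113 0.117]
0.03 151 -0.0153 0.0095 z [0.1   0.104 0.108]
0.035 62 -0.0144 0.0103 z [0.096 0.098 0.1  ]
0.04 19 -0.0041 -0.0007 z [0.074 0.077 0.08 ]
0.045 20 -0.004 -0.0005 z [0.066 0.069 0.072]
t 1.15 q [ 0.726  0.183 -0.302  1.673  0.056  1.3   -0.908] p [ 0.4992 -0.2752  0.1999] 
x [-0.005  0.003 -1.   ] y [ 0.247 -0.969 -0.004] z [-0.969 -0.247  0.004] F [-0.1  0.  -0.3] g 86.8
move mm [92.9  0.8 -1.1]
y_tool az -75.7
roll -0.0
```

View pics/w1.png

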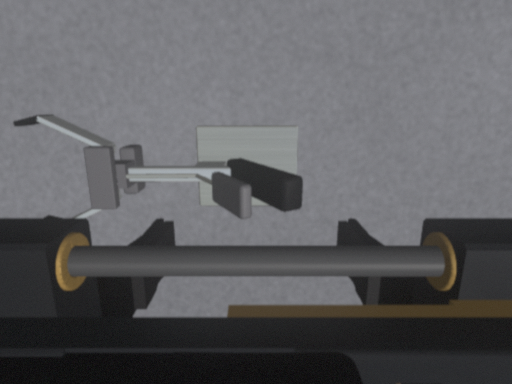

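The wrist view shows trigger (230,195) and handle (270,185) between the open fingers. The depth points match the model along the heading and sit 3 mm to the right. I'll descend and close lightly.

Request:
{"method": "jog_arm", "body": {"claw": [87,87,87,66,66], "xyz": [[30,0,-4],[70,1,-4],[93,1,-4],[93,1,-4],[93,1,-4]], "roll": [0,0,0,0,0], "force": 4}}

```text
time: 1.65
position: [0.5025, -0.2765, 0.1078]
tool_rot: [2.087, 0.263, -2.096]
ft_force: [0.9, -0.9, 0.6]
grip_width: 0.894
```

```bash
python3 go.py 0.5025 -0.2748 0.107 -100
```

```text
t 1.65 q [ 0.717  0.264 -0.299  1.771  0.085  1.125 -0.934] p [ 0.5025 -0.2765  0.1078] 
x [-0.005  0.002 -1.   ] y [ 0.244 -0.97  -0.003] z [-0.97  -0.244  0.004] F [ 0.9 -0.9  0.6] g 77.7
move mm [ 0.8 -1.7 -0.5]
y_tool az -75.9
roll 24.1
```

Request:
{"method": "jog_arm", "body": {"claw": [66,66,66], "xyz": [[0,0,0],[0,0,0],[0,0,0]], "roll": [0,0,0]}}

```text
time: 1.95
position: [0.5033, -0.2767, 0.1097]
tool_rot: [2.088, 0.261, -2.094]
ft_force: [-1.2, 1.6, 4.2]
grip_width: 0.768
```

Request:
{"method": "jog_arm", "body": {"claw": [66,66,66,66,66], "xyz": [[0,2,-6],[0,3,-12],[0,5,-18],[0,6,-24],[0,8,-32]], "roll": [4.4,8.8,13.2,17.6,22]}}

```text
time: 2.45
position: [0.536, -0.2768, 0.1111]
tool_rot: [-2.145, 0.15, 2.152]
ft_force: [-3.1, 2.1, 6.0]
grip_width: 0.768
```

```bash
python3 - <<'E'
from h import *
st()
im,_=shot('top'); c=im[150:300,180:420]
cv2.imwrite('pics/t2.png',cv2.resize(c[:,:,::-1],None,fx=3,fy=3,interpolation=cv2.INTER_CUBIC))
E
```

```text
t 2.45 q [ 0.645  0.314 -0.253  1.697  0.086  1.144 -1.343] p [ 0.536  -0.2768  0.1111] 
x [-0.003  0.001 -1.   ] y [-0.139 -0.99  -0.   ] z [-0.99   0.139  0.003] F [-3.1  2.1  6. ] g 66.8
```

View pics/t2.png

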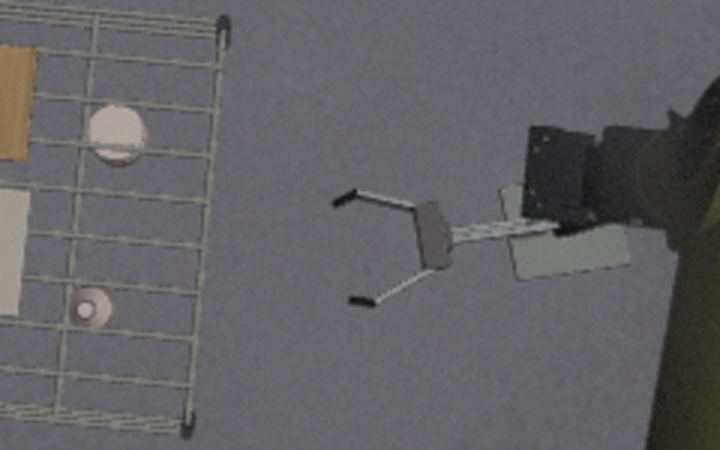

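The reacher has only turned to about 97°: head at (433,235), tips at (345,198) and (362,300). The tool is at 82°, so the light cage slipped. I'll grip a bit harder so the flats align with the pads.

Request:
{"method": "jog_arm", "body": {"claw": [60,60,60], "xyz": [[3,0,0],[3,0,0],[3,0,0]], "roll": [0,0,0], "force": 6}}

```text
time: 2.8
position: [0.5379, -0.2775, 0.11]
tool_rot: [-2.148, 0.155, 2.149]
ft_force: [-3.8, 0.8, 6.0]
grip_width: 0.737
```

```bash
cat > tip.py <<'E'
import sys
from h import *
st(); shot('top'); P=cloud('top')
# reacher head/jaws points: not the robot: z<.075, outside rack, above bench
h0=np.radians(float(sys.argv[1])); p=get_state()['position']
h=np.array([np.cos(h0),np.sin(h0),0]);l=np.array([-h[1],h[0],0])
D=P-np.array([p[0],p[1],0]); a=D@h;b=D@l;z=P[...,2]
def rep(n,m):
    k=m
    if k.sum()>2: print(n,k.sum(),'a',np.nanpercentile(a[k],[5,50,95]).round(3),'b',np.nanpercentile(b[k],[5,50,95]).round(3),'mean xy',P[k].mean(0).round(3))
base=(a>.09)&(a<.26)&(abs(b)<.1)
rep('head',base&(z>.058)&(z<.075)&(a<.18))
rep('jawL',base&(z>.03)&(z<.058)&(b>.02)&(a>.13)); rep('jawR',base&(z>.03)&(z<.058)&(b<-.02)&(a>.13))
rep('jar',(z>.065)&(z<.08)&(np.hypot(P[...,0]-.6,P[...,1]-.16)<.05)&(P[...,1]>.1))
E
python3 tip.py 82
```

```text
t 2.8 q [ 0.643  0.317 -0.253  1.696  0.087  1.14  -1.347] p [ 0.5379 -0.2775  0.11  ] 
x [-0.001 -0.001 -1.   ] y [-0.142 -0.99   0.002] z [-0.99   0.142  0.   ] F [-3.8  0.8  6. ] g 64.1
head 209 a [0.126 0.146 0.159] b [0.032 0.056 0.091] mean xy [ 0.501 -0.126  0.069]
jawL 94 a [0.148 0.196 0.232] b [0.029 0.034 0.059] mean xy [ 0.528 -0.08   0.047]
jar 244 a [0.424 0.445 0.466] b [-0.02  -0.001  0.022] mean xy [0.601 0.163 0.073]
```

Request:
{"method": "jog_arm", "body": {"claw": [46,46,46,46,46], "xyz": [[0,0,0],[0,0,0],[0,0,0],[0,0,0],[0,0,0]], "roll": [0,0,0,0,0], "force": 20}}

```text
time: 3.35
position: [0.5379, -0.2778, 0.1099]
tool_rot: [-2.148, 0.155, 2.148]
ft_force: [0.4, -1.8, -1.1]
grip_width: 0.566
```

```bash
python3 tip.py 82; python3 - <<'E'
from h import *
im=load('top')['im']; c=im[150:300,180:420]
s,_=shot('scene'); s=s[110:240,60:260]
a=cv2.resize(c,(560,350),interpolation=2);b=cv2.resize(s,(400*350//260,350)[0:2],interpolation=2)
b=cv2.resize(s,(538,350),interpolation=2)
cv2.imwrite('pics/t3.png',cv2.resize(np.hstack([a[:, :330],b[:, :470]]),(800,350))[:,:,::-1])
E
```

```text
t 3.35 q [ 0.643  0.317 -0.252  1.696  0.088  1.139 -1.347] p [ 0.5379 -0.2778  0.1099] 
x [-0.    -0.002 -1.   ] y [-0.142 -0.99   0.002] z [-0.99   0.142  0.   ] F [ 0.4 -1.8 -1.1] g 49.2
head 197 a [0.133 0.148 0.163] b [0.043 0.069 0.094] mean xy [ 0.491 -0.122  0.066]
jawL 75 a [0.133 0.189 0.227] b [0.047 0.062 0.091] mean xy [ 0.5   -0.084  0.051]
jar 245 a [0.424 0.444 0.466] b [-0.02  -0.001  0.022] mean xy [0.601 0.163 0.073]
```

View pics/t3.png

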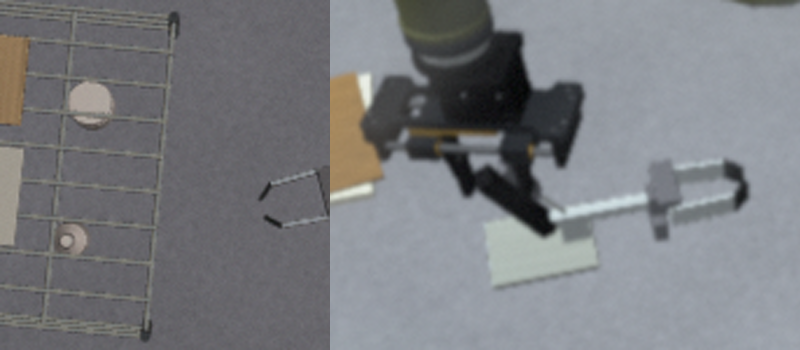

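The squeeze closes the jaws: the tips nearly meet at (265,205) left pane, and the jaws are shut in the right pane. But the reacher has yawed away from the tool. I'll release, back up, and re-measure the handle, so I can grip aligned and firm before turning it.

Request:
{"method": "jog_arm", "body": {"claw": [87,87,87,87,87], "xyz": [[0,0,0],[0,0,0],[0,0,0],[-40,0,0],[-90,0,0]], "roll": [0,0,0,0,0]}}

```text
time: 3.95
position: [0.5363, -0.2762, 0.1982]
tool_rot: [-2.141, 0.151, 2.153]
ft_force: [1.3, -1.4, 0.5]
grip_width: 0.925
```

```bash
cat > pose.py <<'E'
from h import *
from scipy.optimize import minimize
shot('wrist'); P=cloud('wrist'); z=P[...,2]; im=load('wrist')['im'].astype(int)
p=get_state()['position']
near=np.hypot(P[...,0]-p[0],P[...,1]-p[1])<.09
m=near&(z>.085)&(z<.155)      # handle + trigger
X=P[m][:,:2]; print('pts',len(X),X.min(0).round(3),X.max(0).round(3))
r=cv2.minAreaRect((X*1000).astype(np.float32)); print('handle+trigger rect',r)
# plate: bench-level 8mm, colour lighter/greenish
pl=near&(z>.004)&(z<.012)
print('plate',pl.sum()); 
if pl.sum()>50: print(cv2.minAreaRect((P[pl][:,:2]*1000).astype(np.float32)))
st()
E
python3 pose.py; python3 tip.py 100; python3 - <<'E'
from h import *
a=load('wrist')['im'];cv2.imwrite('pics/w3.png',a[:,:,::-1])
E
```

```text
pts 2654 [ 0.5   -0.307] [ 0.538 -0.232]
handle+trigger rect ((518.8305053710938, -269.03802490234375), (27.77501678466797, 73.21151733398438), 10.958295822143555)
plate 4316
((516.5145874023438, -259.41510009765625), (89.71664428710938, 110.15188598632812), 11.43997573852539)
t 4.0 q [ 0.648  0.243 -0.258  1.581  0.065  1.315 -1.331] p [ 0.5416 -0.2784  0.21  ] 
x [ 0.01  -0.006 -1.   ] y [-0.142 -0.99   0.005] z [-0.99   0.141 -0.011] F [ 4.3 -0.4  7.1] g 83.3
t 4.0 q [ 0.648  0.243 -0.258  1.581  0.065  1.315 -1.331] p [ 0.5416 -0.2784  0.21  ] 
x [ 0.01  -0.006 -1.   ] y [-0.142 -0.99   0.005] z [-0.99   0.141 -0.011] F [ 4.3 -0.4  7.1] g 83.3
head 196 a [0.151 0.163 0.174] b [-0.     0.026  0.053] mean xy [ 0.488 -0.123  0.065]
jawL 102 a [0.134 0.186 0.234] b [0.023 0.066 0.082] mean xy [ 0.453 -0.108  0.05 ]
jawR 28 a [0.209 0.225 0.243] b [-0.029 -0.025 -0.021] mean xy [ 0.527 -0.052  0.051]
jar 247 a [0.404 0.425 0.445] b [-0.154 -0.134 -0.111] mean xy [0.6   0.163 0.073]
```

View pics/w3.png

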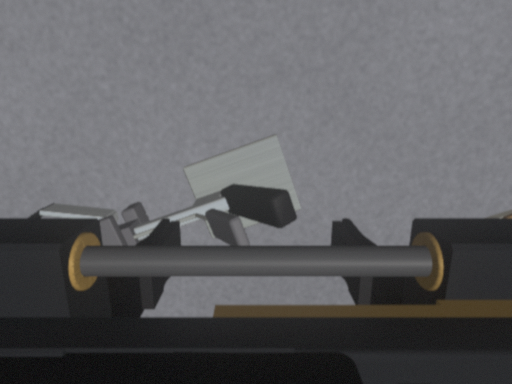

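The wrist view shows the plate (240,185), handle (265,205) and trigger (228,228). The reacher's origin is (0.5185, -0.269), heading 101.4°, so the tool had been about 20 mm off to the right. I'll realign before gripping.

```bash
python3 go.py 0.5193 -0.2731 0.107 -78.6
```

```text
t 4.05 q [ 0.648  0.244 -0.258  1.584  0.066  1.309 -1.332] p [ 0.5423 -0.2786  0.208 ] 
x [ 0.012 -0.007 -1.   ] y [-0.142 -0.99   0.005] z [-0.99   0.142 -0.013] F [0.5 0.  0.6] g 84.7
move mm [100.7  -2.7  24.8]
y_tool az -98.1
roll -19.5
```

Request:
{"method": "jog_arm", "body": {"claw": [87,87,87,87,87], "xyz": [[0,-1,8],[0,-2,17],[20,-3,25],[60,-3,25],[100,-3,25]], "roll": [-6.5,-13,-19.5,-19.5,-19.5]}}

```text
time: 4.55
position: [0.5201, -0.2729, 0.1078]
tool_rot: [2.127, 0.2, -2.097]
ft_force: [0.3, -0.4, -1.0]
grip_width: 0.999
```

```bash
python3 go.py 0.5193 -0.2731 0.107 -78.6
```

```text
t 4.55 q [ 0.686  0.274 -0.288  1.758  0.088  1.105 -1.003] p [ 0.5201 -0.2729  0.1078] 
x [ 0.015 -0.009 -1.   ] y [ 0.197 -0.98   0.011] z [-0.98  -0.197 -0.013] F [ 0.3 -0.4 -1. ] g 86.9
move mm [0.8 0.1 0.8]
y_tool az -78.6
roll -0.0
```

Request:
{"method": "jog_arm", "body": {"claw": [47,47,47,47,47], "xyz": [[0,0,0],[0,0,0],[0,0,0],[0,0,0],[0,0,0]], "roll": [0,0,0,0,0], "force": 22}}

```text
time: 5.05
position: [0.5219, -0.2749, 0.1103]
tool_rot: [2.13, 0.194, -2.091]
ft_force: [0.7, -4.8, 1.8]
grip_width: 0.635
```

Request:
{"method": "jog_arm", "body": {"claw": [47,47,47,47,47], "xyz": [[0,0,0],[0,0,0],[0,1,-4],[0,2,-8],[0,3,-12]], "roll": [0,4.5,9,13.5,18]}}

```text
time: 5.55
position: [0.5333, -0.2745, 0.1109]
tool_rot: [-2.184, 0.14, 2.145]
ft_force: [-2.8, 1.2, 2.8]
grip_width: 0.542
```

```bash
python3 tip.py 83; python3 - <<'E'
from h import *
z=load('top');print(1)
im=z['im']; c=im[150:300,180:420]
s,_=shot('scene'); s=s[110:240,60:260]
a=cv2.resize(c,(560,350),interpolation=2);b=cv2.resize(s,(538,350),interpolation=2)
cv2.imwrite('pics/t4.png',np.hstack([a[:, :400],b[:, :400]])[:,:,::-1])
E
```

```text
t 5.55 q [ 0.641  0.29  -0.248  1.728  0.082  1.113 -1.322] p [ 0.5333 -0.2745  0.1109] 
x [ 0.017 -0.011 -1.   ] y [-0.119 -0.993  0.009] z [-0.993  0.118 -0.019] F [-2.8  1.2  2.8] g 47.2
head 198 a [0.15  0.161 0.172] b [-0.015  0.012  0.039] mean xy [ 0.542 -0.113  0.065]
jawL 73 a [0.154 0.21  0.242] b [0.025 0.04  0.043] mean xy [ 0.522 -0.065  0.049]
jar 248 a [0.421 0.442 0.463] b [-0.032 -0.013  0.011] mean xy [0.6   0.163 0.073]
1
```

View pics/t4.png

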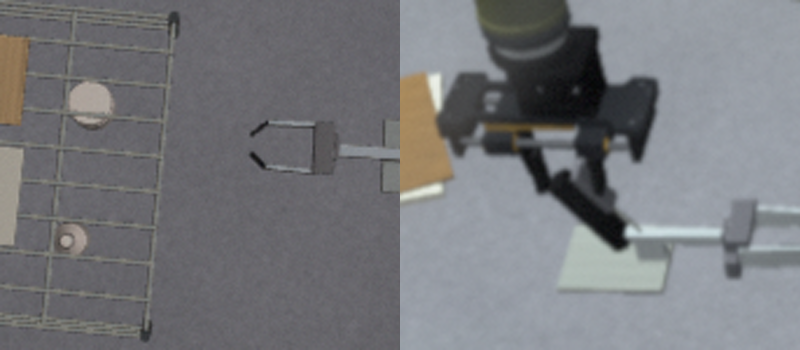

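Firmly gripped, it turned: head at (325,148), and the heading is now about 87°. I'll turn it about 7° more while squeezed, then check.

Request:
{"method": "jog_arm", "body": {"claw": [47,47,47], "xyz": [[0,0,0],[0,0,0],[0,0,0]], "roll": [3.5,7,7]}}

```text
time: 5.95
position: [0.5342, -0.274, 0.1107]
tool_rot: [-2.121, 0.258, 2.078]
ft_force: [-0.9, 1.9, 1.5]
grip_width: 0.543
```

```bash
python3 tip.py 82;python3 - <<'E'
from h import *
P=cloud('top');z=P[...,2]
m=(z>.05)&(z<.08)&(P[...,1]>-.15)&(P[...,1]<-.08)&(abs(P[...,0]-.55)<.08)
r=cv2.minAreaRect((P[m][:,:2]*1000).astype(np.float32));print('head rect',m.sum(),r)
E
python3 go.py 0.556 -0.12 0.109
```

```text
t 5.95 q [ 0.627  0.289 -0.233  1.729  0.076  1.11  -1.436] p [ 0.5342 -0.274   0.1107] 
x [ 0.019 -0.011 -1.   ] y [-0.234 -0.972  0.006] z [-0.972  0.234 -0.021] F [-0.9  1.9  1.5] g 47.3
head 190 a [0.151 0.161 0.172] b [-0.034 -0.007  0.02 ] mean xy [ 0.563 -0.115  0.066]
jawL 14 a [0.165 0.181 0.194] b [0.02  0.022 0.023] mean xy [ 0.538 -0.093  0.044]
jawR 74 a [0.171 0.206 0.242] b [-0.04  -0.036 -0.027] mean xy [ 0.598 -0.075  0.048]
jar 246 a [0.421 0.442 0.463] b [-0.024 -0.005  0.018] mean xy [0.601 0.163 0.073]
head rect 236 ((566.2256469726562, -109.37638092041016), (56.45616912841797, 64.44330596923828), 87.96170043945312)
t 6.0 q [ 0.627  0.289 -0.233  1.729  0.076  1.11  -1.435] p [ 0.5343 -0.2741  0.1107] 
x [ 0.019 -0.011 -1.   ] y [-0.233 -0.972  0.006] z [-0.972  0.233 -0.021] F [-1.1  1.2  1.4] g 47.3
move mm [   0.4 -154.9   14.9]
y_tool az -103.5
```

Heading is now about 80°, aimed within 2° of the jar. I'll advance 150 mm squeezed, still short of the jar, then open.

Request:
{"method": "jog_arm", "body": {"claw": [47,47,47,47,47], "xyz": [[0,-25,3],[0,-60,7],[0,-100,12],[0,-135,16],[0,-150,18]], "roll": [0,0,0,0,0]}}

```text
time: 6.5
position: [0.5531, -0.1216, 0.1107]
tool_rot: [-2.129, 0.252, 2.079]
ft_force: [-0.8, -3.8, 5.3]
grip_width: 0.544
```

Request:
{"method": "jog_arm", "body": {"claw": [66,66,66,66], "xyz": [[0,0,0],[0,0,0],[0,0,0],[0,0,0]], "roll": [0,0,0,0]}}

```text
time: 6.9
position: [0.5544, -0.1206, 0.1123]
tool_rot: [-2.13, 0.248, 2.076]
ft_force: [-0.9, 6.1, 8.0]
grip_width: 0.743
```

```bash
python3 tip.py 80; python3 - <<'E'
from h import *
im=load('top')['im']; c=im[160:280,180:340]
cv2.imwrite('pics/t5.png',cv2.resize(c,(800,600),interpolation=2)[:,:,::-1])
E
```

```text
t 6.9 q [ 0.454  0.226 -0.326  1.809  0.087  1.094 -1.702] p [ 0.5544 -0.1206  0.1123] 
x [ 0.025 -0.009 -1.   ] y [-0.227 -0.974  0.003] z [-0.974  0.227 -0.026] F [-0.9  6.1  8. ] g 64.7
head 188 a [0.151 0.162 0.172] b [-0.026  0.001  0.028] mean xy [0.582 0.039 0.065]
jawL 66 a [0.176 0.212 0.243] b [0.03  0.035 0.04 ] mean xy [0.557 0.093 0.049]
jawR 78 a [0.178 0.216 0.252] b [-0.1   -0.038 -0.03 ] mean xy [0.64  0.082 0.048]
jar 248 a [0.266 0.287 0.308] b [-0.016  0.003  0.027] mean xy [0.601 0.163 0.073]
```

View pics/t5.png

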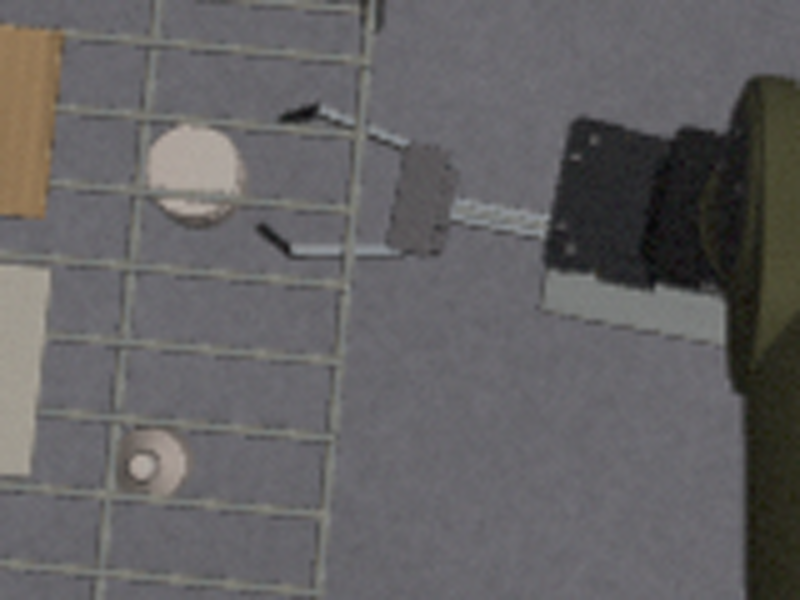

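Heading 80° and aligned: head at (425,200), tips at (285,112) and (265,235), jar at (195,172). The jaws aren't fully open yet. I'll free the trigger, square the tool to the reacher, then push about 70 mm.

Request:
{"method": "jog_arm", "body": {"claw": [70,70,70,70,70], "xyz": [[3,0,0],[3,0,0],[3,-10,1],[3,-22,2],[3,-35,3]], "roll": [-1.5,-3,-3,-3,-3]}}

```text
time: 7.45
position: [0.5594, -0.0892, 0.1092]
tool_rot: [-2.159, 0.203, 2.104]
ft_force: [-0.4, -4.9, 3.1]
grip_width: 0.804
```

```bash
python3 tip.py 80;  python3 - <<'E'
from h import *
im=load('top')['im']; c=im[160:280,180:340]
cv2.imwrite('pics/t6.png',cv2.resize(c,(800,600),interpolation=2)[:,:,::-1])
E
```

```text
t 7.45 q [ 0.417  0.229 -0.351  1.814  0.1    1.089 -1.721] p [ 0.5594 -0.0892  0.1092] 
x [ 0.025 -0.012 -1.   ] y [-0.179 -0.984  0.008] z [-0.984  0.179 -0.027] F [-0.4 -4.9  3.1] g 69.9
head 184 a [0.135 0.145 0.156] b [-0.025  0.001  0.029] mean xy [0.584 0.058 0.065]
jawL 59 a [0.153 0.191 0.251] b [0.024 0.042 0.052] mean xy [0.555 0.119 0.05 ]
jawR 90 a [0.161 0.205 0.251] b [-0.099 -0.051 -0.031] mean xy [0.655 0.106 0.048]
jar 248 a [0.23  0.251 0.272] b [-0.017  0.003  0.026] mean xy [0.6   0.163 0.073]
```

View pics/t6.png

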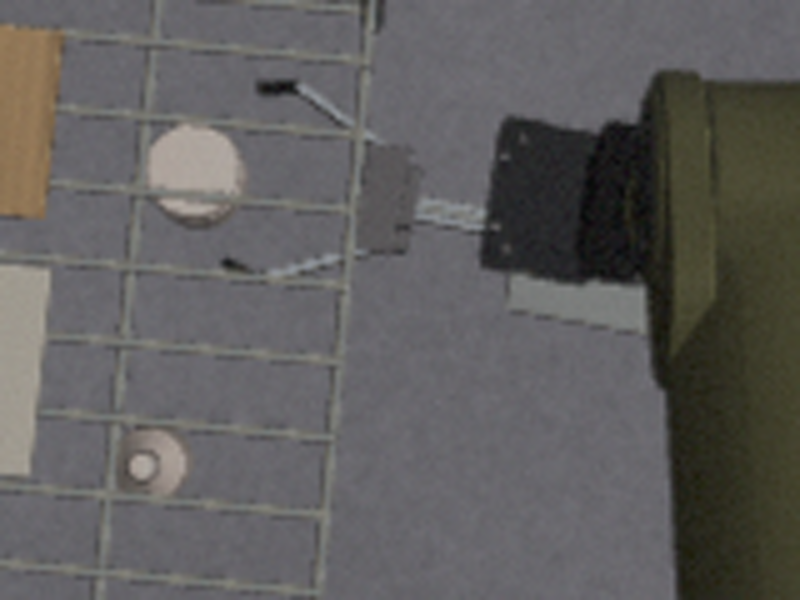

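The jaws are fully open and straddle the jar's line: tips at (275,87) and (240,265), jar at (195,172). About 50 mm to go.

Request:
{"method": "jog_arm", "body": {"claw": [70,70,70,70,70], "xyz": [[0,-12,1],[0,-26,1],[0,-40,2],[0,-50,2],[0,-50,2]], "roll": [0,0,0,0,0]}}

```text
time: 8.0
position: [0.5665, -0.0324, 0.1084]
tool_rot: [-2.16, 0.19, 2.106]
ft_force: [-0.2, -0.3, -0.4]
grip_width: 0.805
```

```bash
python3 tip.py 80;  python3 - <<'E'
from h import *
im=load('top')['im']; c=im[160:280,180:340]
cv2.imwrite('pics/t7.png',cv2.resize(c,(800,600),interpolation=2)[:,:,::-1])
E
```

```text
t 8.0 q [ 0.348  0.237 -0.387  1.81   0.109  1.09  -1.821] p [ 0.5665 -0.0324  0.1084] 
x [ 0.025 -0.007 -1.   ] y [-0.172 -0.985  0.003] z [-0.985  0.172 -0.025] F [-0.2 -0.3 -0.4] g 70.1
head 192 a [0.14  0.153 0.176] b [-0.019  0.005  0.035] mean xy [0.586 0.119 0.066]
jawL 65 a [0.152 0.185 0.215] b [0.023 0.043 0.063] mean xy [0.556 0.156 0.048]
jawR 91 a [0.166 0.211 0.254] b [-0.1   -0.047 -0.026] mean xy [0.665 0.164 0.048]
jar 300 a [0.153 0.194 0.219] b [-0.019 -0.     0.024] mean xy [0.599 0.155 0.072]
```

View pics/t7.png

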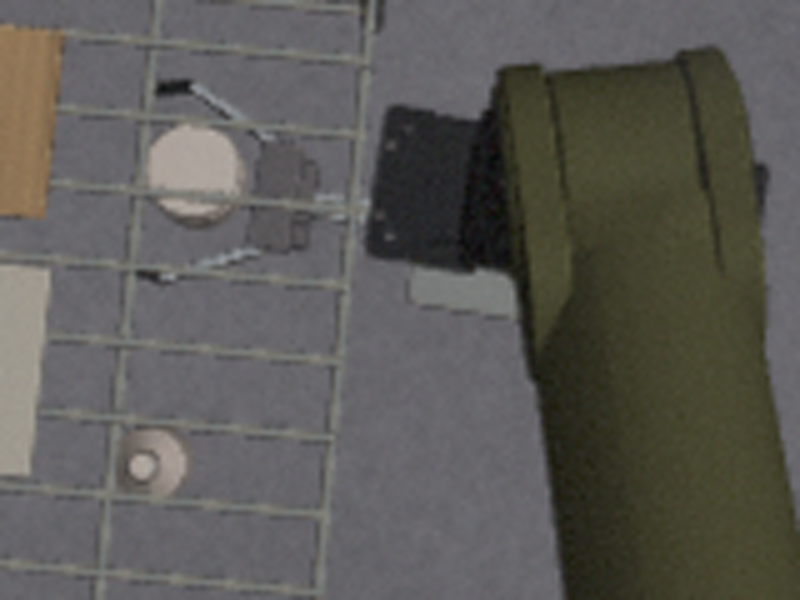

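Jar at (195,172) is between the jaws, tip ends at (157,88) and (137,272), and it hasn't been disturbed. Depth is right, but the reacher's axis is about 7 mm left of the jar. I'll part-squeeze, shift 6 mm right, then close while giving back the forward creep.

Request:
{"method": "jog_arm", "body": {"claw": [62,62,62,62,62], "xyz": [[0,0,0],[0,1,0],[0,2,-2],[0,3,-4],[0,3,-6]], "roll": [0,0,0,0,0], "force": 20}}

```text
time: 8.55
position: [0.5713, -0.0359, 0.1087]
tool_rot: [-2.157, 0.189, 2.107]
ft_force: [-4.3, 1.5, 6.4]
grip_width: 0.718
```

Request:
{"method": "jog_arm", "body": {"claw": [56,50,45,45,45], "xyz": [[0,2,0],[0,4,0],[0,4,0],[0,4,0],[0,4,0]], "roll": [0,0,0,0,0], "force": 28}}

```text
time: 9.05
position: [0.5705, -0.0411, 0.1084]
tool_rot: [-2.157, 0.191, 2.107]
ft_force: [-0.8, -3.0, -0.9]
grip_width: 0.582
```

```bash
python3 tip.py 80;  python3 - <<'E'
from h import *
im=load('top')['im']; c=im[160:280,180:340]
cv2.imwrite('pics/t8.png',cv2.resize(c,(800,600),interpolation=2)[:,:,::-1])
E
```

```text
t 9.05 q [ 0.356  0.247 -0.381  1.797  0.11   1.094 -1.807] p [ 0.5705 -0.0411  0.1084] 
x [ 0.023 -0.007 -1.   ] y [-0.173 -0.985  0.003] z [-0.985  0.173 -0.023] F [-0.8 -3.  -0.9] g 50.6
head 180 a [0.147 0.158 0.169] b [-0.016  0.01   0.04 ] mean xy [0.588 0.116 0.065]
jawL 92 a [0.143 0.195 0.234] b [0.023 0.041 0.047] mean xy [0.566 0.158 0.049]
jawR 74 a [0.141 0.197 0.254] b [-0.099 -0.095 -0.091] mean xy [0.698 0.136 0.047]
jar 297 a [0.159 0.202 0.226] b [-0.009  0.011  0.035] mean xy [0.593 0.156 0.072]
```

View pics/t8.png

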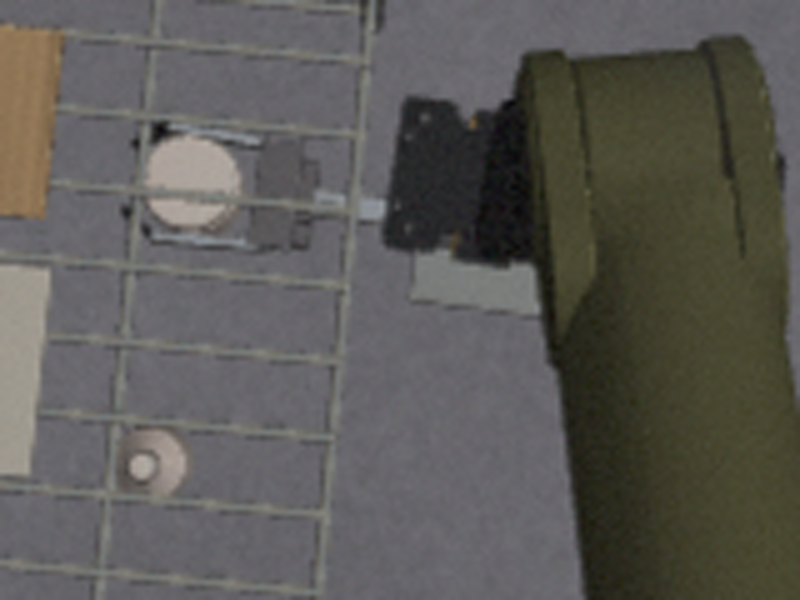

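The jar at (192,182) is held, with the tips hooked around its far side. That was the last picture I may view, so from here I go by numbers. Drawing it out.

Request:
{"method": "jog_arm", "body": {"claw": [45,45,45,45,45], "xyz": [[0,12,0],[0,32,0],[0,54,0],[0,76,0],[0,90,0]], "roll": [0,0,0,0,0]}}

```text
time: 9.6
position: [0.5545, -0.1308, 0.1085]
tool_rot: [-2.156, 0.191, 2.106]
ft_force: [0.0, 1.3, -2.9]
grip_width: 0.584
```

```bash
cat > jar.py <<'E'
from h import *
p,M=st(); shot('top'); P=cloud('top'); z=P[...,2]; im=load('top')['im'].astype(int)
m=(z>.067)&(z<.083)&(abs(P[...,0]-.58)<.12)&(P[...,1]<.21)&(P[...,1]>-.2)&(im.min(2)>150)
print('bright pts',m.sum())
if m.sum()>20:
    (c,r)=cv2.minEnclosingCircle((P[m][:,:2]*1000).astype(np.float32)); print('jar top',np.round(c,1),r,'median z',np.median(z[m]).round(4),'z spread',np.percentile(z[m],[5,95]).round(4))
    u=np.array([.103,.995]);print('depth into rack mm',((np.array(c)/1000-[.5118,.078])@u*1000).round(1))
E
python3 jar.py
```

```text
t 9.6 q [ 0.473  0.237 -0.326  1.805  0.087  1.091 -1.63 ] p [ 0.5545 -0.1308  0.1085] 
x [ 0.023 -0.006 -1.   ] y [-0.175 -0.985  0.002] z [-0.984  0.175 -0.023] F [ 0.   1.3 -2.9] g 50.8
bright pts 159
jar top [579.2  74.6] 24.598825454711914 median z 0.0734 z spread [0.0694 0.0778]
depth into rack mm 3.6
```

The jar is coming along upright, now at the rack's front edge. Continuing.

Request:
{"method": "jog_arm", "body": {"claw": [45,45,45,45,45], "xyz": [[0,12,0],[0,35,0],[0,60,0],[0,80,0],[0,92,0]], "roll": [0,0,0,0,0]}}

```text
time: 10.15
position: [0.5372, -0.2255, 0.1087]
tool_rot: [-2.154, 0.197, 2.106]
ft_force: [0.2, 1.9, -2.4]
grip_width: 0.579
```

Request:
{"method": "jog_arm", "body": {"claw": [45,45,45,45,45], "xyz": [[0,12,0],[0,35,0],[0,56,0],[0,68,0],[0,70,0]], "roll": [0,0,0,0,0]}}

```text
time: 10.65
position: [0.524, -0.2962, 0.1087]
tool_rot: [-2.152, 0.2, 2.106]
ft_force: [-0.0, -0.2, -0.8]
grip_width: 0.579
```

```bash
python3 jar.py
```

```text
t 10.65 q [ 0.664  0.293 -0.226  1.728  0.07   1.106 -1.335] p [ 0.524  -0.2962  0.1087] 
x [ 0.021 -0.008 -1.   ] y [-0.18  -0.984  0.004] z [-0.983  0.18  -0.022] F [-0.  -0.2 -0.8] g 50.4
bright pts 224
jar top [548.3 -91.3] 23.661325454711914 median z 0.0733 z spread [0.0692 0.0776]
depth into rack mm -164.7
```

The jar stands 165 mm in front of the rack. Releasing gradually.

Request:
{"method": "jog_arm", "body": {"claw": [55,60,66,72,80], "xyz": [[0,0,0],[0,0,0],[0,0,0],[0,0,0],[0,0,0]], "roll": [0,0,0,0,0], "force": 10}}

```text
time: 11.2
position: [0.5265, -0.2937, 0.111]
tool_rot: [-2.158, 0.196, 2.104]
ft_force: [-0.9, 3.1, 5.8]
grip_width: 0.839
```

Request:
{"method": "jog_arm", "body": {"claw": [87,87,87,87], "xyz": [[0,0,0],[0,0,0],[-5,0,0],[-12,0,0]], "roll": [0,0,0,0]}}

```text
time: 11.6
position: [0.5258, -0.2935, 0.1229]
tool_rot: [-2.157, 0.196, 2.105]
ft_force: [-0.9, 0.0, -0.0]
grip_width: 0.995
```

```bash
python3 jar.py; python3 tip.py 80
```

```text
t 11.6 q [ 0.663  0.279 -0.229  1.715  0.066  1.13  -1.333] p [ 0.5258 -0.2935  0.1229] 
x [ 0.024 -0.008 -1.   ] y [-0.177 -0.984  0.004] z [-0.984  0.177 -0.025] F [-0.9  0.  -0. ] g 86.6
bright pts 221
jar top [548.7 -91.1] 23.559720993041992 median z 0.0734 z spread [0.0698 0.0777]
depth into rack mm -164.5
t 11.65 q [ 0.663  0.278 -0.229  1.713  0.066  1.131 -1.333] p [ 0.5267 -0.294   0.1246] 
x [ 0.026 -0.009 -1.   ] y [-0.177 -0.984  0.004] z [-0.984  0.177 -0.028] F [ 0.2 -0.6  1.6] g 86.9
head 196 a [0.145 0.156 0.167] b [-0.012  0.015  0.041] mean xy [ 0.54  -0.138  0.065]
jawL 96 a [0.154 0.206 0.231] b [0.024 0.052 0.071] mean xy [ 0.511 -0.088  0.051]
jawR 68 a [0.177 0.203 0.235] b [-0.039 -0.032 -0.021] mean xy [ 0.593 -0.099  0.049]
```

Free of contact and the jar hasn't moved. Retreating upward, then a final check.

Request:
{"method": "jog_arm", "body": {"claw": [87,87,87,87,87], "xyz": [[-25,0,0],[-65,0,0],[-110,0,0],[-140,0,0],[-150,0,0]], "roll": [0,0,0,0,0]}}

```text
time: 12.2
position: [0.5244, -0.2936, 0.2789]
tool_rot: [-2.169, 0.201, 2.096]
ft_force: [0.8, 0.2, 0.2]
grip_width: 0.999
```

Request:
{"method": "jog_arm", "body": {"claw": [87,87,87,87,87], "xyz": [[0,30,0],[0,70,0],[0,110,0],[0,130,0],[0,130,0]], "roll": [0,0,0,0,0]}}

```text
time: 12.7
position: [0.4988, -0.4251, 0.278]
tool_rot: [-2.162, 0.208, 2.096]
ft_force: [-0.1, 0.7, 0.5]
grip_width: 0.999
```

```bash
python3 jar.py; python3 - <<'E'
from h import *
P=cloud('top');z=P[...,2];D=np.hypot
for n,x,y,h in [('bottle',.437,.186,.1),('mug',.797,-.189,.085),('roll',.57,.43,.024)]:
    m=(D(P[...,0]-x,P[...,1]-y)<.07)&(z>h-.015)&(z<h+.008); print(n,m.sum(),P[m].mean(0).round(3) if m.any() else None)
m=(z>.004)&(z<.013)&(D(P[...,0]-.52,P[...,1]+.29)<.09); print('plate',m.sum(),cv2.minAreaRect((P[m][:,:2]*1000).astype(np.float32)))
m=(z>.085)&(z<.16)&(D(P[...,0]-.53,P[...,1]+.29)<.06); print('handle',m.sum(),P[m].min(0),P[m].max(0))
m=(z>.03)&(z<.07)&(D(P[...,0]-.548,P[...,1]+.09)<.08); print('jaws',P[m].min(0),P[m].max(0))
shot('top')
E
```

```text
t 12.7 q [ 0.788  0.294 -0.151  1.379  0.036  1.441 -1.115] p [ 0.4988 -0.4251  0.278 ] 
x [ 0.03  -0.013 -0.999] y [-0.183 -0.983  0.007] z [-0.983  0.183 -0.032] F [-0.1  0.7  0.5] g 86.9
bright pts 27
jar top [550.  -91.9] 22.009937286376953 median z 0.0739 z spread [0.0689 0.0766]
depth into rack mm -165.1
bottle 29 [0.439 0.187 0.1  ]
mug 213 [ 0.781 -0.17   0.081]
roll 472 [0.568 0.423 0.022]
plate 827 ((519.910888671875, -291.3970642089844), (165.3514862060547, 171.06246948242188), 12.242158889770508)
handle 312 [ 0.50192528 -0.32056698  0.08677248] [ 0.53539914 -0.24588129  0.1461894 ]
jaws [ 0.49075187 -0.16830268  0.03038016] [ 0.60495405 -0.05068111  0.06995273]
```

```bash
python3 -c "
from h import *
print(order.close_job())"
```

```text
the job is handed in; nothing more can be done
None
```

The jar is out on the open bench, about 165 mm in front of the rack. I let go, moved the arm clear and handed the job in at about 12.8 s; no verdict is reported.

- **How it was done:** I gripped the reacher by its handle and trigger, turned it to face the jar and slid it in with its jaws open. I then squeezed the trigger so the jaws closed on the jar, and drew it out.
- **Vertical grip:** The jog moves cannot tilt the tool, so I gripped vertically rather than along the 30° rake. A light grip slipped on the first try at turning the reacher. I re-measured, and a firm squeeze then turned it as needed.
- **Jar and reacher:** The depth readings put the jar's top at z = 0.074, so it is upright, and it did not move when released. The handle and trigger are at their normal height, and the gripper never came near the jar. The wrist force was near zero at the end.
- **Bystanders:** The bottle and tape roll read within about 7 mm of where they started. The mug was never approached, but its first reading was a single spot inside it, so I have no exact before-and-after.
- **Checks that failed or fell short:**
  - The last foot-plate fit was spoiled by stray points.
  - The final jar reading had few bright pixels (27), but its position agreed with the earlier ones.
  - My picture limit was used up before the pull, so the end state was checked by numbers only.

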